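# Click the deep socket onto the ratchet

### The arm

A 6-joint arm with a two-finger parallel gripper is mounted at the origin on a cart in front of the work surface, level with it; the furniture and walls round the work are solid. World frame = base frame: x ahead of the robot, y to its left, z up, the work surface at z = 0. Lengths are in m, angles in degrees, forces in N, time in s.
With the tool pointing down it reaches from about 0.3 to 0.75 m from the base axis. Payload 8.5 kg.
Tool frame: the origin (TCP) lies on the centre line of the jaws, within the pads' length; the fingertips stand 19 mm ahead of it and the grasp point (between the pads) is the TCP (env.tcp_to_tips is the z of the fingertips in the tool frame, in m); z points along the fingers, y is the line along which they close (so a half turn about z gives the same grasp; the last joint's range is limited). The gripper opens to 85 mm and grips with 20 to 120 N. Pads are 22 mm wide; open, the fingers measure 114 mm over their backs; the gripper's body (76 mm by 85 mm) begins 54 mm behind the grasp point. The pads swing forward as they close: fully open they stand 13 mm farther back than shut.
Start: joints at [-12.336, 21.807, 74.336, -0, 83.858, -12.336], TCP at [0.55, 0, 0.25] pointing down, gripper open.
Joint ranges: [-178.18, 178.18], [-50.72, 133.34], [12.68, 142.11], [-81.47, 261.47], [9.98, 163.14], [-165.26, 165.26]. Speed limits (degrees/s): [136.94, 136.94, 180, 180, 180, 180].

### API

Orientations are given as a 3x3 rotation matrix whose columns are the frame's x, y, z axes.
In Python, from rig import env gives the robot as it stands.
- The arm moves only by the tool servo_tool, never from a script. Its argument "steps" is a list of rows, each an object of numbers: "tx", "ty", "tz": the shift along the world's x, y, z in cm; "yaw": the turn about the world's z in degrees; "claw": the finger opening in cm, from 0 to 8.54. In form: [{"tx": .., "ty": .., "tz": .., "yaw": .., "claw": ..}, ...]. A call has 1 to 20 rows; each row shifts and turns the commanded pose from where the row before left it; what a row does not reach is not made up. A row lasts 1/10 s, in which the tool goes at most 50 mm and 8.59 degrees, less where a joint would pass 70% of its speed; a pose out of reach is approached as far as the arm can. A call with a gripper value outside its range is refused whole. The fingers move at their own pace and stop on an object; "newtons" is the grip in N (left out, the last holds). Time passes only in rows, so rows that do not move let the fingers close. It gives the time, the measured TCP pose, the force, the opening and the grip force at its end, in the units of the state.
- env.observe(): the state, without advancing time (a new reading comes with each control period).
- env.get_image(name): name is "scene" or "side" or "wrist"; returns (picture, depth): 384x512x3 uint8, red, green, blue; 384x512 float32, m along the optical axis (not along the pixel's ray), 0 where there is no reading.
- env.camera_model(name): a dict with "fovy" (degrees; the focal length in pixels is half the picture's height over the tangent of half this angle, whatever the lens; pixels are square), "cx", "cy" (the principal point, pixels), "T" (4x4, takes a point from camera to world coordinates). Camera axes: x right, y down, z forward; pixel columns grow to the right and rows downward; lengths in m; the calibration is good to about 2 mm. A picture is of the moment at which its call begins: read the wrist's pose just before it. camera_model takes no time and is no camera call; for the wrist camera it gives the pose at the moment of the call.
- env.close_job(): hands the job in; it is judged then, once.
The state is a dict: "time_s": time; "q": joint angles; "qvel": joint speeds; "joint_efforts": joint torques, N m; "position": TCP position; "tool_rot": TCP orientation; "ft_force": force on the tool from outside, world axes, zero at the start; "wrist_torque": the same for the moment, N m; "grip_width": finger opening in m; "gripper_force": force on a finger pad.
Only numpy, scipy, OpenCV 4.12 (cv2) and the standard library are available. Lean on these libraries where they do the work, as an engineer would, in place of code of your own. Each camera call takes 0.05 s, during which the arm holds its last target. There are 200 camera calls.

### The job

A ratchet lies clamped in its cradle with its square drive pointing up. Take the deep socket, the tallest of the three on the socket rail, set it squarely on the drive and push it straight down until the spring balls click and it sits fully home; then let go. Leave the other two sockets standing on the rail.

Things in the scene. Friction and masses are not known exactly. Their poses are not given: they have to be found in the camera images.
- deep_socket: The tallest of three dark steel sockets: cylinder 44 mm across, 80 mm tall, 0.34-0.5 kg, upright, hexagon mouth up, square hole (22 mm across flats, 26 deep) down. Origin: centre of its underside, z up, x and y square to the hole's flats. It stands over a loose square stud 12 mm high: lift straight up 15 mm first. y runs along the rail within 4 degrees: grip across x, 40 mm or more up.
- short_socket: Bystander, same dark steel: socket 44 mm across, only 50 mm tall; origin: centre of its underside. It stays. The three sockets stand in any order, 80 mm apart, square hole down, each over a stud of one straight aluminium rail 50 mm wide and 10 mm thick, fixed to the bench.
- wide_socket: Bystander, same dark steel: stepped socket, 44 mm across at its foot, 58 mm above, 60 mm tall; origin: centre of its underside. It stays.
- drive_foot (a point): Foot of the fixed ratchet's upright square drive, on its axis, on the shoulder (50 mm above the bench) where the socket comes to rest; z up, x and y square to the flats; the handle lies along -y, below. Drive 19 mm across flats, 23 mm tall, top 6 mm tapered; the socket may be 10 degrees out of square. Two spring balls catch the socket 13 mm above the shoulder; a push of 5 to 10 N takes it past.
Things that resemble listed ones, but are neither listed nor needed, are in the scene too. What is shaped like the deep_socket but blue or red is not meant.

How it is judged (in metres and radians):
On the way:
1. the hand has pushed the deep socket home over the spring balls (z of deep_socket in the frame of drive_foot below 0.004 m and horizontal distance between deep_socket and drive_foot below 0.006 m and contact force between deep_socket and the fingers above 1 N), for 0.05 s.
At the end, for the whole second after the job is handed in: The deep socket was pushed home by the hand (not dropped on), stands upright on the drive (within 8 degrees), its underside within 4 mm of the shoulder and its axis within 6 mm of the drive's, at rest and let go; the short and the wide socket still stand on the rail within 15 mm of where they were (z of deep_socket in the frame of drive_foot between -0.004 and 0.004 m and horizontal distance between deep_socket and drive_foot below 0.006 m and angle between deep_socket's own z axis and vertical below 0.15 rad and linear speed of deep_socket below 0.02 m/s and angle between each of short_socket, wide_socket's own z axis and vertical below 0.3 rad and distance of each of short_socket, wide_socket from where it was at the start of the episode below 0.015 m); the robot touches nothing.
It fails at once if another socket is lifted or knocked off its stud (distance of any of short_socket, wide_socket from where it was at the start of the episode above 0.02 m).
It also fails if it takes over 32 s, if anything falls off the work surface, if the arm or the gripper's body presses on something with over 40 N, if the wrist force passes 120 N, or if a joint passes its speed limit or range.

## Working session

There is one attempt and no reset: what is moved stays moved. The work goes in short steps, Python scripts to look and compute and a tool call to move; the robot and the scene stay as the last step left them, time stands still between calls to the robot, and variables do not carry over. Pictures are saved under pics/ and viewed, at most 10 in all, crops included, and the job is handed in when it is done.

Besides the shell and the picture viewer there is one more tool, called after ">>>" in YAML: its name, and indented under it one key for each argument. servo_tool: Moves the arm, as the interface text tells. Its arguments: {"type":"object","properties":{"steps":{"type":"array"},"newtons":{"type":"number"}},"required":["steps"]}

```bash
mkdir -p pics; cat > h.py <<'E'
import numpy as np,cv2
from rig import env
def grab(n):
    m=env.camera_model(n); p,d=env.get_image(n)
    np.savez(f'{n}.npz',p=p,d=d,T=m['T'],f=192/np.tan(np.radians(m['fovy']/2)),cx=m['cx'],cy=m['cy'])
    return p
def load(n): return np.load(f'{n}.npz')
def cloud(n):
    m=load(n); d=m['d']; v,u=np.mgrid[:384,:512]
    P=np.stack([(u-m['cx'])/m['f']*d,(v-m['cy'])/m['f']*d,d],-1)
    W=P@m['T'][:3,:3].T+m['T'][:3,3]; W[d<=0]=np.nan
    return m['p'],W
E
python3 - <<'E'
from h import *
a=[grab(n) for n in('scene','side')]
cv2.imwrite('pics/a.png',a[0][...,::-1]);cv2.imwrite('pics/b.png',a[1][...,::-1])
for n in('scene','side'):
    m=load(n);print(n,m['T'].round(3).tolist(),m['f'])
print(env.observe())
E
```

```text
scene [[0.862, -0.306, 0.405, 0.052], [-0.507, -0.53, 0.68, -0.456], [0.007, -0.791, -0.612, 0.633], [0.0, 0.0, 0.0, 1.0]] 370.86274892541144
side [[0.993, -0.067, 0.102, 0.309], [-0.121, -0.582, 0.804, -0.685], [0.006, -0.81, -0.586, 0.717], [0.0, 0.0, 0.0, 1.0]] 481.6584762954306
{'time_s': 0.1, 'q': array([-1.23357915e+01,  2.18371394e+01,  7.43769428e+01,  1.16703953e-03,
        8.38589306e+01, -1.23353100e+01]), 'qvel': array([ 0.0030842 ,  0.02861095, -0.03741177, -0.12930741, -0.06143798,
       -0.05435678]), 'joint_efforts': array([ 3.76895419e-03, -4.49219084e+01, -2.31655884e+01, -2.33104493e-04,
        3.63802450e-03,  7.57992581e-06]), 'position': array([5.49774777e-01, 5.17650409e-05, 2.49793834e-01]), 'tool_rot': array([[ 1.07764101e-05,  9.99999230e-01, -1.24056575e-03],
       [ 9.99999957e-01, -1.04141360e-05,  2.92029398e-04],
       [ 2.92016254e-04, -1.24056884e-03, -9.99999188e-01]]), 'ft_force': array([ 0.37580254, -0.246186  ,  0.24980846]), 'wrist_torque': array([ 0.00760953,  0.01708183, -0.03207116]), 'gripper_force': 0.0, 'grip_width': 0.08520783511965986}
```

View pics/a.png

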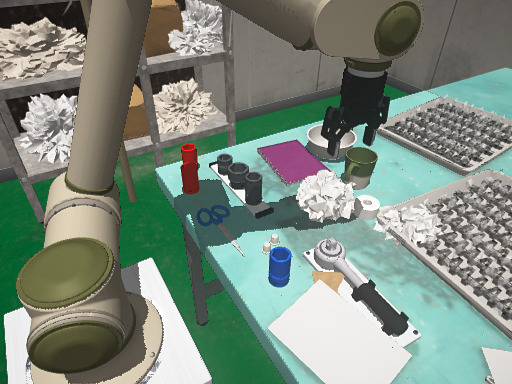

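View pics/b.png

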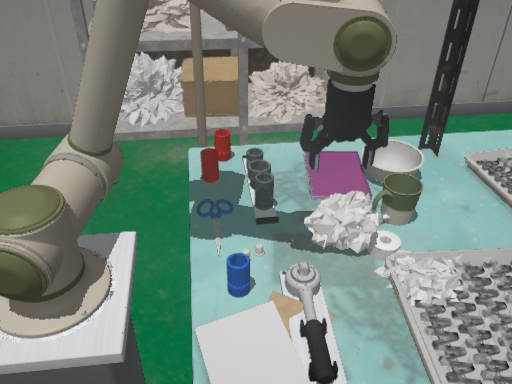

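The three dark sockets stand on the rail at scene (225,163), (238,176) and (254,188). The ratchet head is at scene (328,248). The blue (280,266) and red (190,168) ones are decoys. I'll measure heights and confirm with a crop.

```bash
python3 - <<'E'
from h import *
for n,boxes in(('scene',[(205,145,285,225),(305,230,360,290)]),('side',[(240,140,285,225),(280,255,325,300)])):
    p,W=cloud(n)
    x0,y0,x1,y1=boxes[0]
    S=W[y0:y1,x0:x1];C=p[y0:y1,x0:x1].astype(int)
    z=S[...,2]
    dark=(C.max(-1)<120)&(z>.035)&(z<.12)
    k,lab,st,ce=cv2.connectedComponentsWithStats(dark.astype(np.uint8))
    P=S[dark]
    print(n,'dark xrange',np.percentile(P,[1,50,99],0).round(3).tolist())
    for lo in np.arange(P[:,1].min(),P[:,1].max(),.02):
        Q=P[(P[:,1]>=lo)&(P[:,1]<lo+.02)]
        if len(Q)>5: print(round(lo,3),len(Q),'zmax',np.percentile(Q[:,2],97).round(3),'x',np.percentile(Q[:,0],[3,97]).round(3))
    x0,y0,x1,y1=boxes[1]
    Q=W[y0:y1,x0:x1].reshape(-1,3);Q=Q[(Q[:,2]>.055)&(Q[:,2]<.1)]
    print('drive',len(Q),np.percentile(Q,[2,50,98],0).round(4).tolist())
    b=p[110:300,180:370] if n=='scene' else p[130:310,220:345]
    cv2.imwrite(f'pics/c_{n}.png',cv2.resize(b,None,fx=3.0,fy=3.0,interpolation=cv2.INTER_CUBIC)[...,::-1])
E
```

```text
scene dark xrange [[0.415, 0.183, 0.036], [0.439, 0.26, 0.06], [0.466, 0.383, 0.09]]
0.182 275 zmax 0.09 x [0.424 0.459]
0.202 119 zmax 0.09 x [0.423 0.462]
0.222 16 zmax 0.091 x [0.434 0.453]
0.242 85 zmax 0.071 x [0.429 0.454]
0.262 109 zmax 0.071 x [0.416 0.467]
0.282 77 zmax 0.071 x [0.415 0.466]
0.302 85 zmax 0.07 x [0.429 0.46 ]
0.342 103 zmax 0.06 x [0.422 0.456]
0.362 63 zmax 0.061 x [0.421 0.459]
0.382 16 zmax 0.059 x [0.437 0.45 ]
drive 97 [[0.4718, -0.0678, 0.0574], [0.4785, -0.0632, 0.0678], [0.4911, -0.052, 0.0745]]
side dark xrange [[0.414, 0.184, 0.037], [0.44, 0.259, 0.063], [0.466, 0.384, 0.091]]
0.181 370 zmax 0.091 x [0.423 0.461]
0.201 79 zmax 0.092 x [0.422 0.464]
0.221 63 zmax 0.09 x [0.433 0.454]
0.241 17 zmax 0.072 x [0.425 0.452]
0.261 128 zmax 0.071 x [0.414 0.468]
0.281 50 zmax 0.072 x [0.413 0.468]
0.301 140 zmax 0.071 x [0.424 0.459]
0.341 99 zmax 0.061 x [0.42  0.459]
0.361 48 zmax 0.061 x [0.418 0.46 ]
0.381 42 zmax 0.06 x [0.429 0.449]
drive 137 [[0.4703, -0.0683, 0.0556], [0.4795, -0.0635, 0.0673], [0.4914, -0.0516, 0.0741]]
```

View pics/c_scene.png

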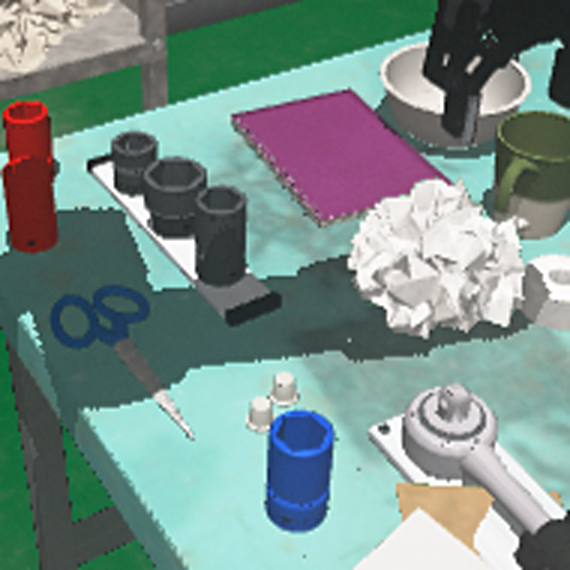

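The crop shows three dark sockets on the rail: the near one at crop (220,235) is tallest, with its top at z 0.09 against 0.07 for the wide one and 0.06 for the short one. So the deep socket is at about (0.443, 0.205) and the drive at about (0.480, -0.060). I'll take a wrist view above the drive first, then one above the socket.

>>> servo_tool:
  steps:
    - {"tx": -3.5,"ty": -3}
    - {"tx": -3.5,"ty": -3}
    - {"tx": 0}
    - {"tx": 0}

```text
invalid input at $.steps[0]: expected keys tx, ty, tz, yaw, claw
```

```bash
python3 - <<'E'
from h import *
p=grab('wrist');print(env.observe()['position'],env.observe()['time_s'],load('wrist')['T'].round(3).tolist())
np.savez('drive.npz',**dict(load('wrist')))
cv2.imwrite('pics/d.png',cv2.resize(p,None,fx=1.5,fy=1.5)[...,::-1])
E
```

```text
[5.49801248e-01 5.29024515e-05 2.49853878e-01] 0.15 [[1.0, 0.001, -0.002, 0.551], [0.0, -0.953, -0.303, 0.079], [-0.002, 0.303, -0.953, 0.372], [0.0, 0.0, 0.0, 1.0]]
```

View pics/d.png

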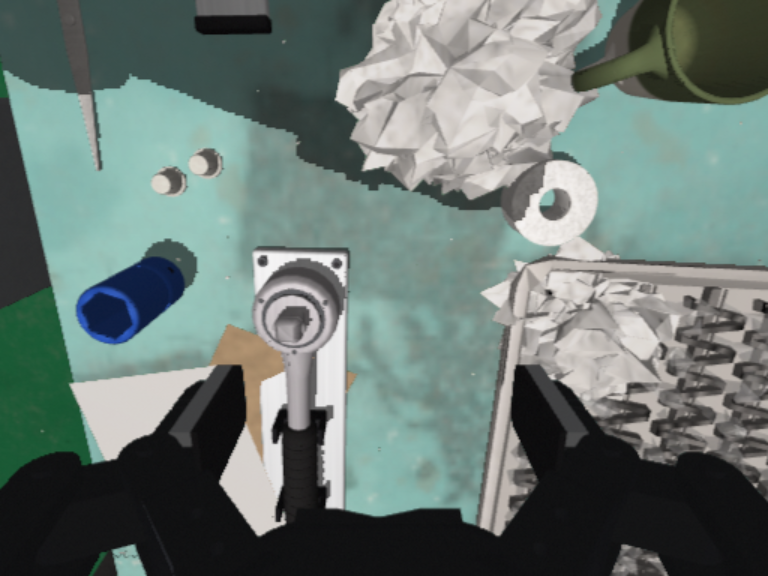

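>>> servo_tool:
  steps:
    - {"tx": -0.5,"ty": 4}
    - {"tx": -0.5,"ty": 4}
    - {"tx": -0.5,"ty": 4}
    - {"tx": -0.5,"ty": 4}
    - {"tx": -0.5,"ty": 4}
    - {"tx": -0.5,"ty": 3.5}
    - {"tx": -0.7,"ty": 3}
    - {"tx": 0}
    - {"tx": 0}

```text
invalid input at $.steps[0]: expected keys tx, ty, tz, yaw, claw
```

```bash
python3 - <<'E'
from h import *
p=grab('wrist');print(env.observe()['position'],env.observe()['time_s'])
np.savez('sock.npz',**dict(load('wrist')))
cv2.imwrite('pics/e.png',cv2.resize(p,None,fx=1.5,fy=1.5)[...,::-1])
E
```

```text
[5.49850701e-01 1.41833921e-05 2.49958393e-01] 0.2
```

View pics/e.png

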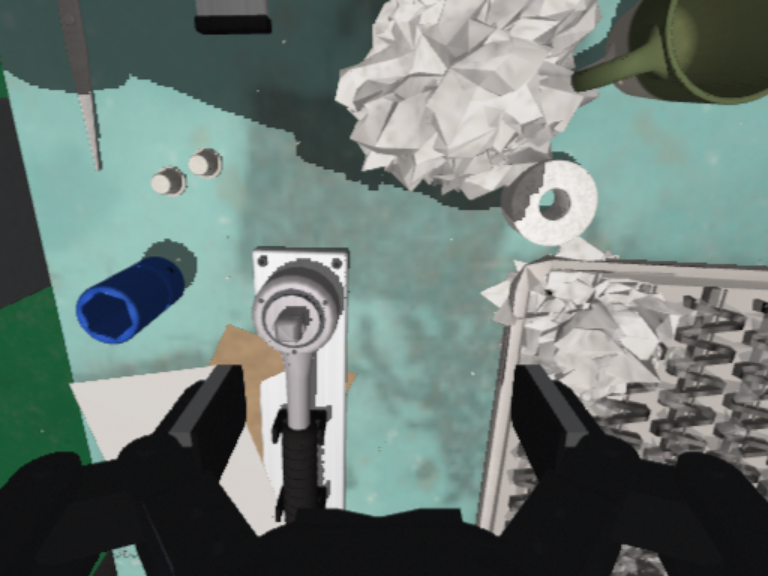

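Both calls were refused because every row needs all the keys, so the two wrist pictures are the same view. It shows the drive top at (291,325) with the handle running nearly along -y. The rail end is at (232,20). I'll measure the drive from this picture and move over the socket.

```bash
python3 - <<'E'
from h import *
p,W=cloud('wrist')
y0,y1,x0,x1=190,240,165,230
S=W[y0:y1,x0:x1].reshape(-1,3)
for lo,hi in((.068,.080),(.055,.08)):
    Q=S[(S[:,2]>lo)&(S[:,2]<hi)]; r=cv2.minAreaRect((Q[:,:2]*1000).astype(np.float32))
    print('drive',len(Q),np.percentile(Q,[3,50,97],0).round(4).tolist(),r)
Q=S[(S[:,2]>.046)&(S[:,2]<.0535)]; print('shoulder',len(Q),np.percentile(Q,[1,50,99],0).round(4).tolist(), cv2.minEnclosingCircle((Q[:,:2]*1000).astype(np.float32)))
# base plate direction & handle: points by z
H=W[245:345,150:240].reshape(-1,3);
for nm,lo,hi in(('handle',.022,.06),('plate',.002,.02)):
    Q=H[(H[:,2]>lo)&(H[:,2]<hi)]
    for a in np.arange(-.2,-.06,.02):
        R=Q[(Q[:,1]>a)&(Q[:,1]<a+.02)]
        if len(R)>10: print(nm,a.round(2),np.percentile(R[:,0],[2,50,98]).round(4),R[:,2].max().round(3))
hsv=cv2.cvtColor(p,cv2.COLOR_RGB2HSV);b=(hsv[...,0]>105)&(hsv[...,0]<130)&(hsv[...,1]>150)
print('blue',np.nanpercentile(W[b],[2,50,98],0).round(3).tolist())
cv2.imwrite('pics/f.png',cv2.resize(p[165:265,150:250],None,fx=6,fy=6,interpolation=cv2.INTER_CUBIC)[...,::-1])
E
```

```text
drive 199 [[0.4769, -0.0635, 0.0683], [0.4849, -0.0548, 0.0712], [0.4918, -0.0482, 0.073]] ((484.48870849609375, -55.16191101074219), (16.68608856201172, 17.04115867614746), 7.733482360839844)
drive 367 [[0.4752, -0.0633, 0.0564], [0.4858, -0.0526, 0.0686], [0.4946, -0.0463, 0.0726]] ((484.3481750488281, -55.03866195678711), (18.290550231933594, 24.185619354248047), 85.0550765991211)
shoulder 685 [[0.461, -0.0783, 0.046], [0.4883, -0.0491, 0.0488], [0.5069, -0.0347, 0.0525]] ((483.9376220703125, -56.60124969482422), 29.30583381652832)
handle -0.2 [0.4254 0.4779 0.4946] 0.046
handle -0.18 [0.4301 0.4814 0.5023] 0.047
handle -0.16 [0.4602 0.4817 0.5015] 0.043
handle -0.14 [0.4733 0.4833 0.4909] 0.042
handle -0.12 [0.4727 0.4837 0.4922] 0.042
plate -0.2 [0.4278 0.4567 0.5181] 0.02
plate -0.18 [0.4285 0.4511 0.5186] 0.015
plate -0.16 [0.4313 0.4877 0.5192] 0.02
plate -0.14 [0.432  0.489  0.5258] 0.014
plate -0.12 [0.4324 0.4619 0.5197] 0.015
blue [[0.346, -0.057, 0.006], [0.371, -0.037, 0.06], [0.385, -0.018, 0.08]]
```

>>> servo_tool:
  steps:
    - {"tx": -1.8,"ty": 3,"tz": 0,"yaw": 0,"claw": 8.54}
    - {"tx": -1.8,"ty": 3,"tz": 0,"yaw": 0,"claw": 8.54}
    - {"tx": -1.8,"ty": 3,"tz": 0,"yaw": 0,"claw": 8.54}
    - {"tx": -1.8,"ty": 3,"tz": 0,"yaw": 0,"claw": 8.54}
    - {"tx": -1.8,"ty": 3,"tz": 0,"yaw": 0,"claw": 8.54}
    - {"tx": -1.7,"ty": 3,"tz": 0,"yaw": 0,"claw": 8.54}
    - {"tx": 0,"ty": 0,"tz": 0,"yaw": 0,"claw": 8.54}
    - {"tx": 0,"ty": 0,"tz": 0,"yaw": 0,"claw": 8.54}
    - {"tx": 0,"ty": 0,"tz": 0,"yaw": 0,"claw": 8.54}

```text
time_s: 1.1
position: [0.4434, 0.1794, 0.2502]
tool_rot: [[0.001, 1.0, 0.0], [1.0, -0.001, -0.0], [-0.0, 0.0, -1.0]]
ft_force: [-0.4, 0.7, -0.0]
grip_width: 0.0856
gripper_force: 0.0
```

```bash
python3 - <<'E'
from h import *
p=grab('wrist');o=env.observe();print(o['position'],o['tool_rot'].round(3).tolist(),o['time_s'])
p,W=cloud('wrist')
S=W.reshape(-1,3);ok=np.isfinite(S[:,0])&(abs(S[:,0]-.44)<.035)
S=S[ok]
for lo,hi,z0,z1 in((.16,.25,.086,.095),(.24,.33,.066,.075),(.33,.4,.057,.065)):
    Q=S[(S[:,1]>lo)&(S[:,1]<hi)&(S[:,2]>z0)&(S[:,2]<z1)]
    if len(Q)>9: print(lo,len(Q),cv2.minEnclosingCircle((Q[:,:2]*1000).astype(np.float32)),Q[:,2].max())
R=S[(S[:,2]>.006)&(S[:,2]<.013)]
for a in np.arange(.14,.42,.02):
    Q=R[(R[:,1]>a)&(R[:,1]<a+.02)]
    if len(Q)>20: print('rail',a.round(2),np.percentile(Q[:,0],[1,99]).round(4),len(Q))
cv2.imwrite('pics/g.png',cv2.resize(p,None,fx=1.5,fy=1.5)[...,::-1])
E
```

```text
[0.44347633 0.17931616 0.25021397] [[0.001, 1.0, -0.0], [1.0, -0.001, -0.0], [-0.0, -0.0, -1.0]] 1.15
0.16 839 ((445.7698059082031, 208.4779815673828), 22.03078842163086) 0.09092542188964142
0.24 1492 ((444.6612243652344, 288.5495910644531), 29.035646438598633) 0.07183935598853303
rail 0.14 [0.4207 0.4722] 290
rail 0.16 [0.4219 0.4711] 364
rail 0.2 [0.4215 0.4701] 51
rail 0.22 [0.4207 0.4697] 546
rail 0.24 [0.421  0.4692] 793
rail 0.26 [0.4202 0.4689] 113
rail 0.32 [0.4195 0.4686] 735
rail 0.34 [0.4197 0.4682] 387
```

View pics/f.png

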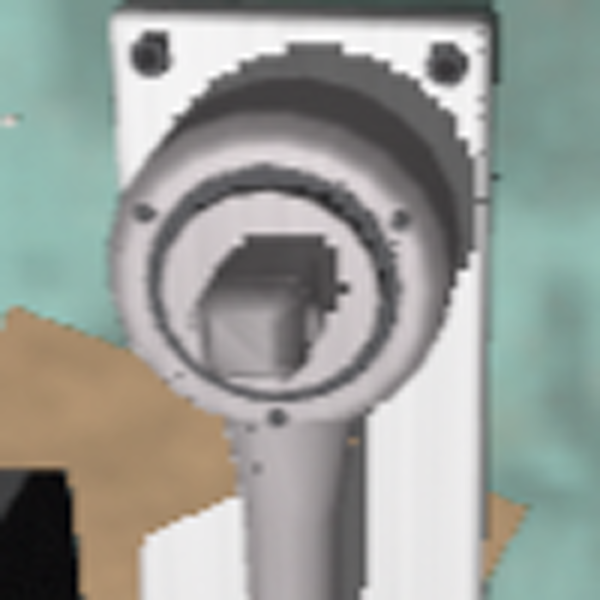

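View pics/g.png

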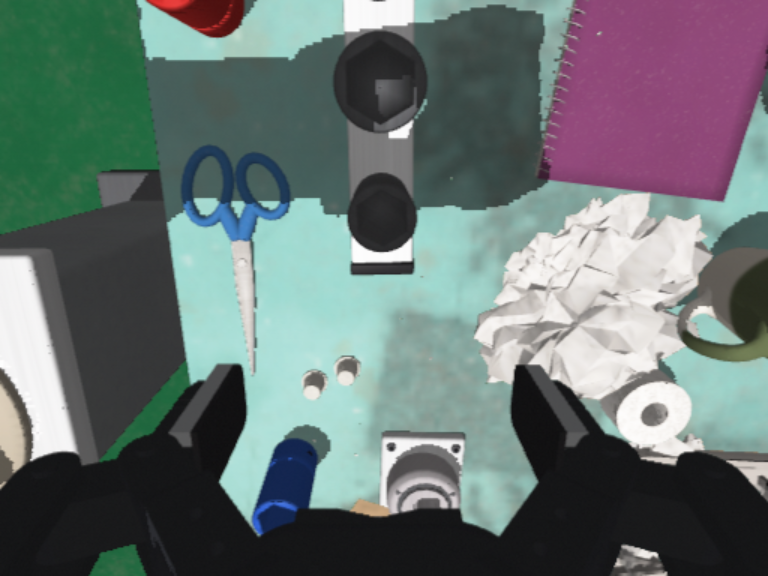

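The wrist view shows the deep socket at (382,212), with its rim fitting r=22.0 mm at (0.4458, 0.2085). The wide socket is at (380,82). The drive crop shows its top face at (250,335), close to square with a small negative yaw. I'll descend and grip.

>>> servo_tool:
  steps:
    - {"tx": 0.13,"ty": 1.5,"tz": 0,"yaw": 0,"claw": 8.54}
    - {"tx": 0.1,"ty": 1.4,"tz": 0,"yaw": 0,"claw": 8.54}
    - {"tx": 0,"ty": 0,"tz": -3,"yaw": 0,"claw": 8.54}
    - {"tx": 0,"ty": 0,"tz": -4,"yaw": 0,"claw": 8.54}
    - {"tx": 0,"ty": 0,"tz": -4,"yaw": 0,"claw": 8.54}
    - {"tx": 0,"ty": 0,"tz": -3,"yaw": 0,"claw": 8.54}
    - {"tx": 0,"ty": 0,"tz": -3,"yaw": 0,"claw": 8.54}
    - {"tx": 0,"ty": 0,"tz": -1.8,"yaw": 0,"claw": 8.54}
    - {"tx": 0,"ty": 0,"tz": 0,"yaw": 0,"claw": 8.54}
    - {"tx": 0,"ty": 0,"tz": 0,"yaw": 0,"claw": 3.5}
    - {"tx": 0,"ty": 0,"tz": 0,"yaw": 0,"claw": 3.5}
    - {"tx": 0,"ty": 0,"tz": 0,"yaw": 0,"claw": 3.5}
    - {"tx": 0,"ty": 0,"tz": 0,"yaw": 0,"claw": 3.5}
    - {"tx": 0,"ty": 0,"tz": 0,"yaw": 0,"claw": 3.5}
    - {"tx": 0,"ty": 0,"tz": 0,"yaw": 0,"claw": 3.5}
  newtons: 70

```text
time_s: 2.65
position: [0.4457, 0.2091, 0.0636]
tool_rot: [[-0.0, 1.0, 0.002], [1.0, 0.0, 0.0], [0.0, 0.002, -1.0]]
ft_force: [-1.5, -0.8, 6.8]
grip_width: 0.0428
gripper_force: 70.5
```

```bash
python3 - <<'E'
from h import *
m=dict(np.load('drive.npz'));np.savez('wrist2.npz',**m)
p,W=cloud('wrist2')
S=W[190:240,165:230]
for zl in(.071,.072):
  Q=S[(S[...,2]>zl)&(S[...,2]<.078)]
  print(len(Q),cv2.minAreaRect((Q[:,:2]*1000).astype(np.float32)))
# front (+y) flat not visible from above? side flats: points z .055-.066
Q=S[(S[...,2]>.055)&(S[...,2]<.066)]
print(len(Q),Q[::6].round(4).tolist())
E
```

```text
101 ((484.3635559082031, -55.29451370239258), (11.910057067871094, 11.87143325805664), 87.00506591796875)
46 ((484.0400390625, -55.5763053894043), (10.522098541259766, 10.862361907958984), 86.59026336669922)
107 [[0.4781, -0.0463, 0.0565], [0.4849, -0.0461, 0.057], [0.4789, -0.0461, 0.06], [0.4851, -0.0467, 0.0584], [0.4913, -0.0476, 0.0562], [0.4824, -0.0466, 0.0615], [0.4892, -0.0463, 0.0624], [0.4748, -0.0494, 0.0575], [0.4832, -0.0463, 0.0652], [0.4894, -0.0468, 0.064], [0.4766, -0.0476, 0.065], [0.494, -0.0497, 0.0597], [0.4937, -0.0501, 0.0645], [0.4734, -0.0534, 0.0623], [0.4736, -0.0542, 0.0633], [0.4944, -0.0551, 0.0638], [0.4962, -0.0571, 0.062], [0.4933, -0.062, 0.0592]]
```

Gripped: width 42.8 mm, force 70 N. The drive is at (0.4842, -0.0555) with yaw about -2.5°. I'll lift, carry and turn about -3.5°.

>>> servo_tool:
  steps:
    - {"tx": 0,"ty": 0,"tz": 1.5,"yaw": 0,"claw": 3.5}
    - {"tx": 0,"ty": 0,"tz": 2.5,"yaw": 0,"claw": 3.5}
    - {"tx": 0,"ty": 0,"tz": 4,"yaw": 0,"claw": 3.5}
    - {"tx": 0,"ty": 0,"tz": 4,"yaw": 0,"claw": 3.5}
    - {"tx": 0.5,"ty": -3,"tz": 0.6,"yaw": 0,"claw": 3.5}
    - {"tx": 0.5,"ty": -3,"tz": 0,"yaw": -1,"claw": 3.5}
    - {"tx": 0.5,"ty": -3.4,"tz": 0,"yaw": -1,"claw": 3.5}
    - {"tx": 0.5,"ty": -3.5,"tz": 0,"yaw": -1,"claw": 3.5}
    - {"tx": 0.5,"ty": -3.5,"tz": 0,"yaw": -0.5,"claw": 3.5}
    - {"tx": 0.5,"ty": -3.5,"tz": 0,"yaw": 0,"claw": 3.5}
    - {"tx": 0.5,"ty": -3.5,"tz": 0,"yaw": 0,"claw": 3.5}
    - {"tx": 0.35,"ty": -3,"tz": 0,"yaw": 0,"claw": 3.5}
    - {"tx": 0,"ty": 0,"tz": -2,"yaw": 0,"claw": 3.5}
    - {"tx": 0,"ty": 0,"tz": -2,"yaw": 0,"claw": 3.5}
    - {"tx": 0,"ty": 0,"tz": -1,"yaw": 0,"claw": 3.5}
    - {"tx": 0,"ty": 0,"tz": 0,"yaw": 0,"claw": 3.5}
    - {"tx": 0,"ty": 0,"tz": 0,"yaw": 0,"claw": 3.5}

```text
time_s: 4.35
position: [0.484, -0.0549, 0.139]
tool_rot: [[0.061, 0.998, 0.001], [0.998, -0.061, -0.0], [-0.0, 0.001, -1.0]]
ft_force: [0.2, 0.1, -4.4]
grip_width: 0.0429
gripper_force: 72.4
```

```bash
python3 - <<'E'
from h import *
a=grab('side');grab('wrist');grab('scene');o=env.observe();print(o['position'],o['time_s'])
cv2.imwrite('pics/i.png',cv2.resize(a[180:330,220:400],None,fx=3.5,fy=3.5,interpolation=cv2.INTER_CUBIC)[...,::-1])
# socket rim in wrist, bottom flank in the others
for n in('wrist','scene','side'):
    p,W=cloud(n);Q=W.reshape(-1,3);c=p.reshape(-1,3).max(1)
    k=(abs(Q[:,0]-.484)<.03)&(abs(Q[:,1]+.055)<.03)&(Q[:,2]>.092)&(Q[:,2]<(.12 if n!='wrist' else .19))
    P=Q[k]
    if len(P)>10: print(n,len(P),np.percentile(P,[1,50,99],0).round(4).tolist())
    if n!='wrist' and len(P)>20:
        from scipy.optimize import least_squares
        P=P[P[:,2]<.11]
        r=least_squares(lambda x:np.hypot(P[:,0]-x[0],P[:,1]-x[1])-.022,[.484,-.055],loss='soft_l1',f_scale=.001);print('axis',r.x.round(4))
    m=W.reshape(-1,3)
E
```

```text
[ 0.48414584 -0.05494835  0.1391614 ] 4.5
wrist 17628 [[0.4551, -0.0728, 0.0948], [0.4841, -0.0431, 0.1556], [0.5129, -0.0335, 0.1893]]
scene 205 [[0.4616, -0.0802, 0.0927], [0.469, -0.0728, 0.1058], [0.4958, -0.045, 0.1195]]
axis [ 0.4843 -0.0573]
side 263 [[0.459, -0.0799, 0.0928], [0.4758, -0.0746, 0.106], [0.5004, -0.0565, 0.1197]]
axis [ 0.4811 -0.0558]
```

View pics/i.png

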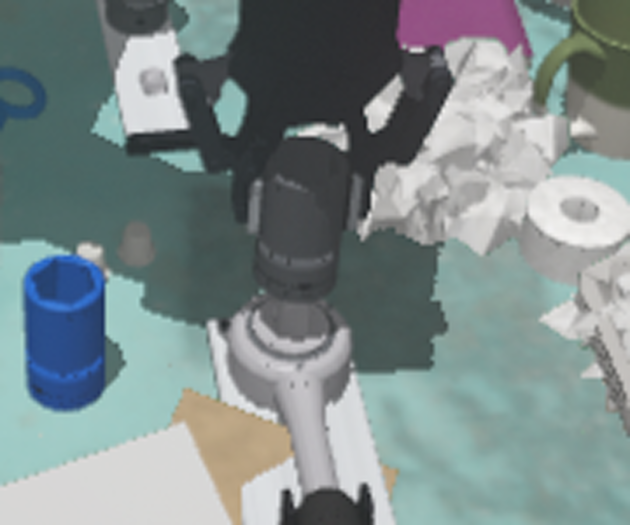

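The picture shows the held socket, top (315,150) and bottom (293,275), looking a little tilted. I'll measure the axis tilt from the depth.

```bash
python3 - <<'E'
from h import *
from scipy.optimize import least_squares
Ps=[]
for n in('scene','side'):
    p,W=cloud(n);Q=W.reshape(-1,3);c=p.reshape(-1,3).astype(int)
    k=(abs(Q[:,0]-.484)<.03)&(Q[:,1]<-.055)&(Q[:,1]>-.09)&(Q[:,2]>.084)&(Q[:,2]<.162)
    P=Q[k]; 
    def f(x,P=P):
        a=np.array([x[2],x[3],1]);a/=np.linalg.norm(a)
        d=P-np.array([x[0],x[1],.085]);return np.linalg.norm(np.cross(d,a),axis=1)-.022
    r=least_squares(f,[.484,-.055,0,0],loss='soft_l1',f_scale=.0007)
    print(n,len(P),'at z.085',r.x[:2].round(4),'tilt deg',np.degrees(r.x[2:]).round(1),'rms',np.sqrt(np.median(r.fun**2)).round(4))
    for z in np.arange(.08,.165,.01):
        s=P[(P[:,2]>z)&(P[:,2]<z+.01)]
        if len(s)>5: print(z.round(3),len(s),s.min(0).round(4),s.max(0).round(4))
p,W=cloud('wrist');Q=W.reshape(-1,3)
k=(abs(Q[:,0]-.484)<.023)&(abs(Q[:,1]+.055)<.024)&(Q[:,2]>.155)&(Q[:,2]<.175);s=Q[k]
print('rim',len(s),np.percentile(s,[1,50,99],0).round(4).tolist())
A=np.c_[s[:,:2]-[.484,-.055],np.ones(len(s))];print('rim plane',np.linalg.lstsq(A,s[:,2],rcond=None)[0].round(4))
E
```

```text
scene 591 at z.085 [ 0.4848 -0.0575] tilt deg [-1.9  0.3] rms 0.0008
0.08 19 [ 0.4616 -0.0799  0.0852] [ 0.4953 -0.0564  0.0899]
0.09 68 [ 0.4612 -0.0808  0.0901] [ 0.4963 -0.0558  0.0994]
0.1 69 [ 0.4617 -0.0802  0.1003] [ 0.4965 -0.0556  0.1099]
0.11 66 [ 0.4614 -0.0803  0.1102] [ 0.4958 -0.0552  0.1199]
0.12 75 [ 0.4551 -0.08    0.1205] [ 0.5096 -0.0577  0.13  ]
0.13 81 [ 0.4549 -0.0801  0.1301] [ 0.511  -0.0608  0.1399]
0.14 91 [ 0.4545 -0.0803  0.14  ] [ 0.5107 -0.0561  0.1499]
0.15 103 [ 0.4547 -0.0805  0.15  ] [ 0.5114 -0.0576  0.16  ]
0.16 19 [ 0.4625 -0.0794  0.16  ] [ 0.5107 -0.0565  0.1619]
side 877 at z.085 [ 0.4809 -0.0558] tilt deg [ 0.6 -0.7] rms 0.0008
0.08 32 [ 0.4591 -0.0793  0.0852] [ 0.4992 -0.0553  0.0899]
0.09 95 [ 0.459  -0.08    0.0901] [ 0.5014 -0.0552  0.0998]
0.1 90 [ 0.459  -0.0795  0.1   ] [ 0.5009 -0.0572  0.11  ]
0.11 97 [ 0.4588 -0.0806  0.11  ] [ 0.5023 -0.0561  0.12  ]
0.12 115 [ 0.4556 -0.0802  0.12  ] [ 0.514  -0.0605  0.13  ]
0.13 132 [ 0.4546 -0.0793  0.1303] [ 0.5137 -0.0612  0.14  ]
0.14 137 [ 0.4545 -0.0799  0.14  ] [ 0.5128 -0.0612  0.15  ]
0.15 147 [ 0.4541 -0.0802  0.15  ] [ 0.5134 -0.0573  0.1599]
0.16 32 [ 0.4593 -0.08    0.16  ] [ 0.5119 -0.056   0.162 ]
rim 6333 [[0.4614, -0.0728, 0.1552], [0.4831, -0.0489, 0.1631], [0.5064, -0.0336, 0.1728]]
rim plane [-0.0058  0.0278  0.162 ]
```

The socket is upright, with its underside at z 0.085. The side view suggests the drive is about 1–2 mm further in -y, so I'll split the difference and feel my way down.

>>> servo_tool:
  steps:
    - {"tx": 0,"ty": -0.1,"tz": -0.6,"yaw": 0,"claw": 3.5}
    - {"tx": 0,"ty": 0,"tz": -0.5,"yaw": 0,"claw": 3.5}
    - {"tx": 0,"ty": 0,"tz": -0.2,"yaw": 0,"claw": 3.5}
    - {"tx": 0,"ty": 0,"tz": -0.2,"yaw": 0,"claw": 3.5}
    - {"tx": 0,"ty": 0,"tz": -0.2,"yaw": 0,"claw": 3.5}
    - {"tx": 0,"ty": 0,"tz": 0,"yaw": 0,"claw": 3.5}
    - {"tx": 0,"ty": 0,"tz": 0,"yaw": 0,"claw": 3.5}

```text
time_s: 5.2
position: [0.4838, -0.056, 0.1214]
tool_rot: [[0.061, 0.998, 0.0], [0.998, -0.061, -0.0], [-0.0, 0.0, -1.0]]
ft_force: [0.3, -0.2, -4.3]
grip_width: 0.0426
gripper_force: 72.4
```

No contact yet, with the underside already 5 mm below the top of the drive. I'll keep going.

>>> servo_tool:
  steps:
    - {"tx": 0,"ty": 0,"tz": -0.2,"yaw": 0,"claw": 3.5}
    - {"tx": 0,"ty": 0,"tz": -0.2,"yaw": 0,"claw": 3.5}
    - {"tx": 0,"ty": 0,"tz": -0.1,"yaw": 0,"claw": 3.5}
    - {"tx": 0,"ty": 0,"tz": 0,"yaw": 0,"claw": 3.5}

```text
time_s: 5.6
position: [0.4842, -0.0561, 0.1166]
tool_rot: [[0.061, 0.998, 0.001], [0.998, -0.061, -0.0], [-0.0, 0.001, -1.0]]
ft_force: [1.6, -0.5, -1.5]
grip_width: 0.043
gripper_force: 72.3
```

Light contact where the balls sit, about 13 mm above the shoulder. I'll push on.

>>> servo_tool:
  steps:
    - {"tx": 0,"ty": 0,"tz": -0.2,"yaw": 0,"claw": 3.5}
    - {"tx": 0,"ty": 0,"tz": -0.2,"yaw": 0,"claw": 3.5}
    - {"tx": 0,"ty": 0,"tz": -0.1,"yaw": 0,"claw": 3.5}
    - {"tx": 0,"ty": 0,"tz": 0,"yaw": 0,"claw": 3.5}

```text
time_s: 6.0
position: [0.4839, -0.056, 0.111]
tool_rot: [[0.061, 0.998, 0.0], [0.998, -0.061, 0.0], [0.0, 0.0, -1.0]]
ft_force: [2.3, 0.8, -5.4]
grip_width: 0.0424
gripper_force: 72.2
```

>>> servo_tool:
  steps:
    - {"tx": 0,"ty": 0,"tz": -0.2,"yaw": 0,"claw": 3.5}
    - {"tx": 0,"ty": 0,"tz": -0.2,"yaw": 0,"claw": 3.5}
    - {"tx": 0,"ty": 0,"tz": -0.2,"yaw": 0,"claw": 3.5}
    - {"tx": 0,"ty": 0,"tz": -0.1,"yaw": 0,"claw": 3.5}
    - {"tx": 0,"ty": 0,"tz": 0,"yaw": 0,"claw": 3.5}
    - {"tx": 0,"ty": 0,"tz": 0,"yaw": 0,"claw": 3.5}

```text
time_s: 6.6
position: [0.4836, -0.056, 0.1043]
tool_rot: [[0.061, 0.998, -0.0], [0.998, -0.061, 0.0], [0.0, -0.0, -1.0]]
ft_force: [-1.1, 0.1, -4.5]
grip_width: 0.0428
gripper_force: 72.5
```

>>> servo_tool:
  steps:
    - {"tx": 0,"ty": 0,"tz": -0.1,"yaw": 0,"claw": 3.5}
    - {"tx": 0,"ty": 0,"tz": -0.1,"yaw": 0,"claw": 3.5}
    - {"tx": 0,"ty": 0,"tz": 0,"yaw": 0,"claw": 3.5}

```text
time_s: 6.9
position: [0.4838, -0.0561, 0.1036]
tool_rot: [[0.061, 0.998, 0.001], [0.998, -0.061, -0.001], [-0.001, 0.001, -1.0]]
ft_force: [-3.6, 0.5, 10.4]
grip_width: 0.0428
gripper_force: 74.6
```

Firm stop at TCP 0.1036, which puts the underside at about 0.050, on the shoulder. One more small push, then verify before release.

>>> servo_tool:
  steps:
    - {"tx": 0,"ty": 0,"tz": -0.1,"yaw": 0,"claw": 3.5}
    - {"tx": 0,"ty": 0,"tz": 0,"yaw": 0,"claw": 3.5}
    - {"tx": 0,"ty": 0,"tz": 0,"yaw": 0,"claw": 3.5}

```text
time_s: 7.2
position: [0.4838, -0.056, 0.1035]
tool_rot: [[0.061, 0.998, 0.002], [0.998, -0.061, -0.001], [-0.001, 0.002, -1.0]]
ft_force: [-7.6, 1.2, 22.0]
grip_width: 0.0426
gripper_force: 75.7
```

>>> servo_tool:
  steps:
    - {"tx": 0,"ty": 0,"tz": 0.15,"yaw": 0,"claw": 3.5}
    - {"tx": 0,"ty": 0,"tz": 0,"yaw": 0,"claw": 7}
    - {"tx": 0,"ty": 0,"tz": 0,"yaw": 0,"claw": 7}
    - {"tx": 0,"ty": 0,"tz": 0,"yaw": 0,"claw": 7}
    - {"tx": 0,"ty": 0,"tz": 0,"yaw": 0,"claw": 7}
    - {"tx": 0,"ty": 0,"tz": 1,"yaw": 0,"claw": 7}
    - {"tx": 0,"ty": 0,"tz": 3,"yaw": 0,"claw": 7}
    - {"tx": 0,"ty": 0,"tz": 4,"yaw": 0,"claw": 7}
    - {"tx": 0,"ty": 0,"tz": 4,"yaw": 0,"claw": 7}
    - {"tx": 0,"ty": 0,"tz": 2,"yaw": 0,"claw": 7}
    - {"tx": 0,"ty": 0,"tz": 0,"yaw": 0,"claw": 7}

```text
time_s: 8.3
position: [0.4846, -0.0563, 0.2463]
tool_rot: [[0.061, 0.998, 0.006], [0.998, -0.061, -0.002], [-0.002, 0.006, -1.0]]
ft_force: [-0.1, -0.2, -1.6]
grip_width: 0.0699
gripper_force: 0.0
```

```bash
python3 - <<'E'
from h import *
a=grab('side');grab('wrist')
cv2.imwrite('pics/j.png',cv2.resize(a[130:330,220:400],None,fx=3,fy=3,interpolation=cv2.INTER_CUBIC)[...,::-1])
p,W=cloud('wrist');Q=W.reshape(-1,3)
s=Q[(abs(Q[:,0]-.484)<.03)&(abs(Q[:,1]+.055)<.03)&(Q[:,2]>.12)&(Q[:,2]<.14)]
print(len(s),cv2.minEnclosingCircle((s[:,:2]*1000).astype(np.float32)),np.percentile(s[:,2],[50,98]))
p,W=cloud('side');Q=W.reshape(-1,3)
s=Q[(abs(Q[:,0]-.484)<.03)&(abs(Q[:,1]+.055)<.03)&(Q[:,2]>.12)&(Q[:,2]<.16)];print('side top',len(s),np.percentile(s[:,2],[50,98]))
E
```

```text
1232 ((484.0599670410156, -56.516815185546875), 22.188695907592773) [0.12819824 0.13006406]
side top 307 [0.12814931 0.13200477]
```

View pics/j.png

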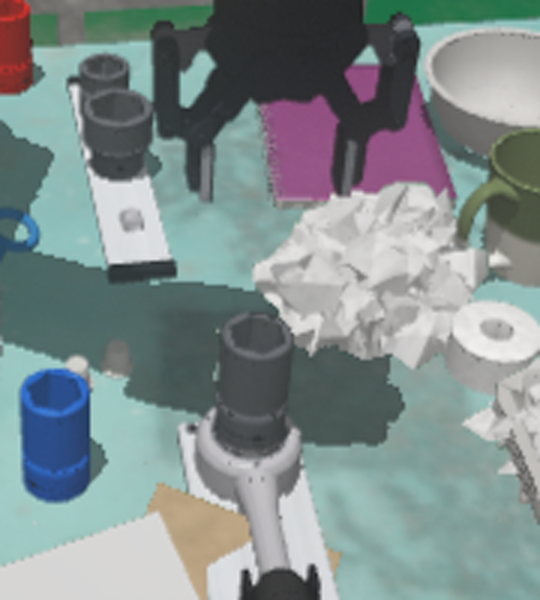

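The picture shows the deep socket upright on the drive at (255,380), with its top at z 0.130 (fully home). The short and wide sockets still stand on the rail at (105,75) and (118,130), and the hand is clear.

```bash
python3 -c "
from rig import env
print(env.close_job())"
```

```text
the job is handed in; nothing more can be done
None
```

The deep socket is pushed fully home on the drive and released, the short and wide sockets still stand on the rail, and the job is handed in (no verdict was returned).

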